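# Load the tag press, feeling each board flat

### The job

Load the small tag press: lay the plywood board flat on the cork bed, between the corner fences, and press down on it until the sprung bed sinks all the way, to feel that it lies flat. Only then lay the metal plate squarely on top of the board, and press it down in the same way. Finally turn both hold-down knobs clockwise to their end stops so that their arms lie over the stack, and leave the other things on the table where they are.

Things in the scene. Friction and masses are not known exactly. Their poses are not given: they have to be found in the camera images.
- press: The press: a wooden base 110 x 300 x 18 mm fixed to the table, length along its y; origin at the underside's centre. At each end, 115 mm from the centre, a black knob with a steel hold-down arm on a steel pillar; between them the cork bed, with steel fences at its two ends and round its four corners. The fences stand 8 mm above the bed and leave 162 x 76 mm (6 mm around the plywood board); the long sides are open for the fingers along the middle 110 mm.
- bed_top (a point): Centre of the cork bed's top face (bed 160 long x 74 mm, length along its y), 32 mm above the table when up. x, y, z as the press's; z up.
- bed (a joint): How far the bed has sunk on its springs, m: 0 = up, 0.006 = bottomed on its stop. It slides straight down without tipping. It starts to sink at about 8 N in all, what lies on it included (so it stays up under both boards), and bottoms at about 12 N; it rises again when let go.
- wood_board: Plywood board, 150 x 64 x 12 mm, about 0.1 kg, the wider and thinner of the two; lies flat on the table to the left or right of the press. Origin at the centre of its underside, x along its length, z up. Either way round will do.
- metal_plate: Aluminium plate, 150 x 50 x 20 mm, about 0.4 kg, the narrower and thicker of the two; lies flat on the table on the other side. Origin at the centre of its underside, x along its length, z up. Either way round will do.
- knob_left (a joint): The hold-down at the left end (+y of the press) of the press: joint angle in rad, 0 = open (steel arm points sideways across the press, clear of the stack), grows clockwise seen from above to the end stop at 1.4, where the arm lies over the stack, pointing at the press's middle. Stays where it is left (friction 0.05 N m). The arm's underside is 67 mm above the table, 3 mm above a flat stack; it is 18 mm wide and reaches 62 mm from the axis.
- knob_left_grip (a point): Grip of the left hold-down: on its vertical turning axis, 91 mm above the table, near the middle of a black grip bar 46 mm long, 14 mm thick, 26 mm tall (from 77 to 103 mm above the table). Its x axis (it turns with the knob) runs along the grip bar, towards the tip of the steel arm, so the bar is pinched along its y.
- knob_right (a joint): The hold-down at the right end (-y of the press) of the press: joint angle in rad, 0 = open (steel arm points sideways across the press, clear of the stack), grows clockwise seen from above to the end stop at 1.4, where the arm lies over the stack, pointing at the press's middle. Stays where it is left (friction 0.05 N m). The arm's underside is 67 mm above the table, 3 mm above a flat stack; it is 18 mm wide and reaches 62 mm from the axis.
- knob_right_grip (a point): Grip of the right hold-down: on its vertical turning axis, 91 mm above the table, near the middle of a black grip bar 46 mm long, 14 mm thick, 26 mm tall (from 77 to 103 mm above the table). Its x axis (it turns with the knob) runs along the grip bar, towards the tip of the steel arm, so the bar is pinched along its y.
- scissors: Bystander: scissors with black handles, 175 mm long, 13 mm high, lying beyond the press; leave it alone. Origin on its underside.
- tape_roll: Bystander: roll of paper tape, 76 mm across, 24 mm high, on the robot's side of the press; leave it alone. Origin on its underside.
- stamp: Bystander: wooden rubber stamp, 70 x 45 mm, 50 mm high, on the robot's side of the press; leave it alone. Origin on its underside.
- glue_jar: Bystander: jar with a metal lid, 66 mm across, 75 mm high, beyond the press; leave it alone. Origin on its underside.
- glue_brush: Bystander: brush, 170 mm long, lying flat beyond the left-hand board; leave it alone. Origin on its underside.
- folder_bone: Bystander: white bone folder, 150 x 22 x 6 mm, lying flat beyond the right-hand board; leave it alone. Origin on its underside.
- ruler: Bystander: steel ruler, 200 x 30 x 5 mm, lying flat at the left of the table; leave it alone. Origin on its underside.
Not all that is in view belongs to the job. What is shaped like the metal_plate but orange is not meant.

How it is judged (in metres and radians):
On the way, in this order (a step that is already met when the one before it is completed fails the run):
1. the plywood board lies flat on the bed, inside the fences, with the metal plate still away from the press, and is pressed by the fingers so that the bed sinks at least 4 mm (horizontal distance between wood_board and bed_top below 0.012 m and z of wood_board in the frame of bed_top below 0.003 m and angle between wood_board's own z axis and vertical below 0.04 rad and angle between the x axis of wood_board and the y axis of bed_top, either way round below 0.12 rad and value of joint bed above 0.004 m and contact force between the fingers and wood_board above 2 N and horizontal distance between metal_plate and bed_top above 0.12 m), for 0.15 s.
2. the metal plate lies flat and square on the plywood board and is pressed by the fingers so that the bed sinks at least 4 mm, the hold-downs not yet closed (horizontal distance between wood_board and bed_top below 0.012 m and z of wood_board in the frame of bed_top below 0.003 m and angle between each of wood_board, metal_plate's own z axis and vertical below 0.04 rad and angle between the x axis of wood_board and the y axis of bed_top, either way round below 0.12 rad and horizontal distance between metal_plate and bed_top below 0.015 m and z of metal_plate in the frame of bed_top between 0.0095 and 0.0145 m and angle between the x axis of metal_plate and the y axis of bed_top, either way round below 0.15 rad and value of joint bed above 0.004 m and contact force between the fingers and metal_plate above 2 N and value of joint each of knob_left, knob_right below 0.7 rad), for 0.15 s.
3. both hold-down knobs are at their end stops with the stack still flat (horizontal distance between wood_board and bed_top below 0.012 m and z of wood_board in the frame of bed_top below 0.003 m and angle between each of wood_board, metal_plate's own z axis and vertical below 0.04 rad and angle between the x axis of wood_board and the y axis of bed_top, either way round below 0.12 rad and horizontal distance between metal_plate and bed_top below 0.015 m and z of metal_plate in the frame of bed_top between 0.0095 and 0.0145 m and angle between the x axis of metal_plate and the y axis of bed_top, either way round below 0.15 rad and value of joint each of knob_left, knob_right above 1.3 rad), for 0.2 s.
At the end, for the whole second after the job is handed in: Board flat on the bed (12 mm from centre, 3 mm from bed, 0.04 rad level, 0.12 rad square); plate flat on it (15 mm from centre, underside 9.5 to 14.5 mm over the bed, 0.04 rad level, 0.15 rad square); both knobs at 1.3 rad or more; bed up (within 2 mm); both at rest (under 0.02 m/s) (all of step 3 and value of joint bed below 0.002 m and linear speed of each of wood_board, metal_plate below 0.02 m/s); the robot touches nothing.
It fails at once if one of the bystanders (scissors, tape_roll, stamp, glue_jar, glue_brush, folder_bone, ruler) is moved by more than 30 mm (distance of any of scissors, tape_roll, stamp, glue_jar, glue_brush, folder_bone, ruler from where it was at the start of the episode above 0.03 m).
It also fails if it takes over 72 s, if anything falls off the work surface, if the arm or the gripper's body presses on something with over 40 N, if the wrist force passes 120 N, or if a joint passes its speed limit or range.

### The arm

A 7-joint arm with a two-finger parallel gripper is mounted at the origin on the work surface. World frame = base frame: x ahead of the robot, y to its left, z up, the work surface at z = 0. Lengths are in mm, angles in rad, forces in N, time in s.
With the tool pointing down it reaches from about 425 to 925 mm from the base axis. Payload 6.8 kg.
Tool frame: the origin (TCP) lies midway between the tips of the shut fingers; the grasp point (between the pads) lies 19 mm behind it; z points along the fingers, y is the line along which they close (so a half turn about z gives the same grasp; the last joint's range is limited). The gripper opens to 88 mm and grips with 3 to 60 N. Pads are 20 mm wide; open, the fingers measure 115 mm over their backs; the gripper's body (75 mm by 178 mm) begins 61 mm behind the grasp point.
Start: joints at [-1.329, 0.477, 0.022, 1.555, -0.011, 1.109, -0.083], TCP at [231.326, 634.142, 222.664] pointing down, gripper open.
Joint ranges: [-2.96, 2.96], [-0.34, 2.1], [-1.41, 1.46], [0.24, 2.44], [-1.37, 4.51], [0.17, 1.92], [-2.96, 2.96]. Speed limits (rad/s): [2.39, 2.39, 3.14, 3.14, 3.14, 3.14, 3.14].

### API

Orientations are given as a 3x3 rotation matrix whose columns are the frame's x, y, z axes.
In Python, from rig import manip gives the robot as it stands. The module is installed in compiled form; this text tells all that it offers.
- The arm moves only by the shell command python3 -m jog 'ROWS' [FORCE]. ROWS is JSON, one flat list of numbers, 5 for each row, row after row: the shift along the tool's x, y, z normalised to -1 to 1, where 1 is 800 mm, then the turn about the tool's z normalised to -1 to 1, where 1 is 45 degrees, then the opening, from 0 (shut) to 1 (fully open). A call has 1 to 12 rows; each row is the pose to reach, as a shift and turn from the pose commanded when the call began, along the tool's axes at that moment; what a row does not reach only later rows make up. A row lasts 1/12 s, in which the tool goes at most 41.7 mm and 7.16 degrees, less where a joint would pass 70% of its speed; a pose out of reach is approached as far as the arm can. A call with a number of a shift or a turn outside -1 to 1 is refused whole. A call with a gripper value outside its range is refused whole. The fingers move at their own pace and stop on an object; FORCE is the grip in N (left out, the last holds). Time passes only in rows, so rows that repeat a pose let the fingers close. It gives the time, the measured TCP pose, the force, the opening and the grip force at its end, in the units of the state.
- manip.observe(): the state, without advancing time (a new reading comes with each control period).
- manip.grab_frame(name): name is "side" or "top" or "wrist"; returns a dict with "pixels" (420x560x3 uint8, blue, green, red), "camera_matrix" (3x3 intrinsics, pixels), "rvec" (rotation vector, rad) and "tvec" (3), from world to camera coordinates, as OpenCV has them; the wrist camera has in their place "tool_from_camera" (4x4, takes a point from camera to tool coordinates, whose origin is the TCP and whose axes are the flange's). Camera axes: x right, y down, z forward; pixel columns grow to the right and rows downward; lengths in mm; the calibration is good to about 2 mm. A picture is of the moment at which its call begins: read the wrist's pose just before it. There is no depth.
- manip.close_job(): hands the job in; it is judged then, once.
The state is a dict: "clock": time; "joint_pos": joint angles; "joint_vel": joint speeds; "joint_efforts": joint torques, N m; "tcp_pos": TCP position; "ee_rot": TCP orientation; "force": force on the tool from outside, world axes, zero at the start; "moment": the same for the moment, N m; "grip_width": opening from 0.0 (shut) to 1.0 (fully open); "grasp_force": force on a finger pad.
Only numpy, scipy, OpenCV 4.12 (cv2) and the standard library are available. Lean on these libraries where they do the work, as an engineer would, in place of code of your own. Each camera call takes 0.05 s, during which the arm holds its last target. There are 200 camera calls.

## Working session

There is one attempt and no reset: what is moved stays moved. The work goes in short steps, Python scripts to look and compute and a shell command to move; the robot and the scene stay as the last step left them, time stands still between calls to the robot, and variables do not carry over. Pictures are saved under pics/ and viewed, at most 10 in all, crops included, and the job is handed in when it is done.

```bash
mkdir -p pics; cat > h.py <<'E'
import numpy as np, cv2
from rig import manip
def save(name,fn,crop=None,s=1):
    st=manip.observe(); f=manip.grab_frame(name); im=f["pixels"]
    np.savez('pics/'+fn+'.npz',**{k:v for k,v in f.items()},tcp=st["tcp_pos"],R=st["ee_rot"])
    cv2.imwrite('pics/'+fn+'.png',im); return f,st
def ray(fn,uv,z):
    d=np.load('pics/'+fn+'.npz'); K=d["camera_matrix"]; out=[]
    if 'rvec' in d:
        R=cv2.Rodrigues(d["rvec"])[0]; C=-R.T@d["tvec"].ravel(); Rw=R.T
    else:
        T=d["tool_from_camera"]; Rt=d["R"]; Rw=Rt@T[:3,:3]; C=np.array(d["tcp"])+Rt@T[:3,3]
    for u,v in uv:
        r=Rw@np.linalg.inv(K)@[u,v,1]; out.append(C+r*(z-C[2])/r[2])
    return np.array(out)
E
python3 - <<'E'
from h import *
for n in("top","side"): save(n,n+"0")
s=manip.observe();print(s["clock"],s["tcp_pos"],np.round(s["ee_rot"],3),s["force"],s["grip_width"])
E
```

```text
0.1 [231.15789381 633.60988763 221.79460375] [[-0.939  0.343 -0.   ]
 [ 0.343  0.939 -0.002]
 [-0.    -0.002 -1.   ]] [-0.23114423  0.54312081 -0.05753088] 0.9987313809132049
```

View pics/top0.png

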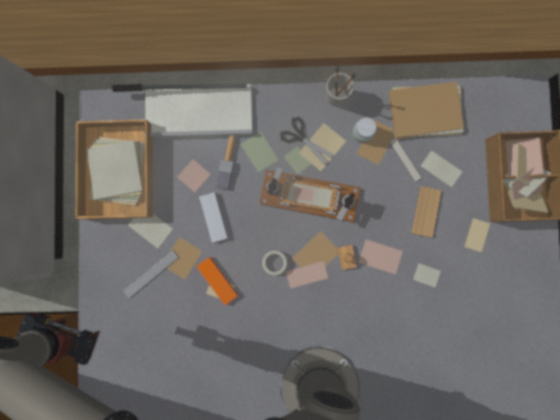

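View pics/side0.png

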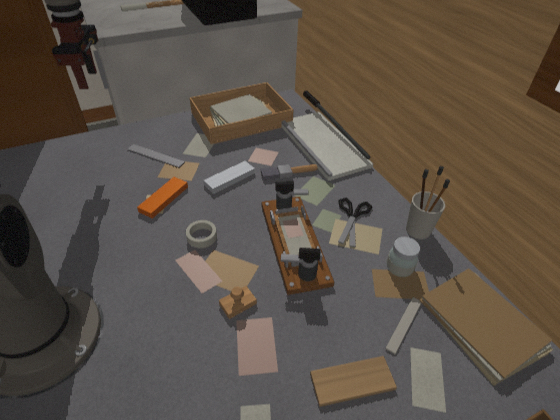

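Candidates: for the plate, silver block (213,217), the orange block (217,281, decoy) and the ruler (150,274). For the board, the wood board at (427,212); the clipboard at (427,108) is too large. Next, one enlarged crop of the middle of the top view.

```bash
python3 - <<'E'
import cv2
im=cv2.imread('pics/top0.png')
c=im[160:250,185:450]; c=cv2.resize(c,None,fx=3,fy=3,interpolation=cv2.INTER_CUBIC)
cv2.imwrite('pics/crop0.png',c)
E
python3 - <<'E'
from h import *
print(ray('top0',[(320,385),(213,217),(427,212),(312,196),(275,263),(348,257),(217,281)],20).round())
d=np.load('pics/top0.npz');R=cv2.Rodrigues(d["rvec"])[0];print(-R.T@d["tvec"].ravel())
E
```

```text
[[  11.   -3.   20.]
 [ 526.  314.   20.]
 [ 525. -346.   20.]
 [ 584.    5.   20.]
 [ 380.  124.   20.]
 [ 393. -100.   20.]
 [ 329.  304.   20.]]
[ 457.90297746   72.97164709 1359.97085408]
```

View pics/crop0.png

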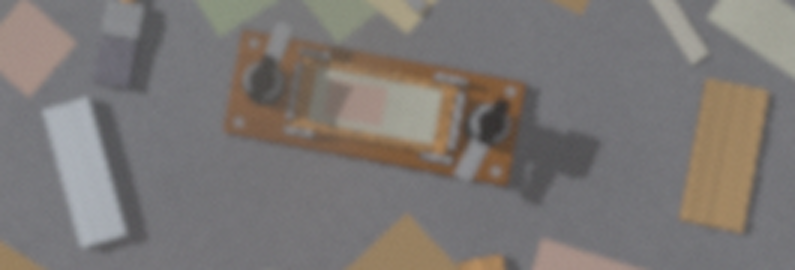

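```bash
cat > m.py <<'E'
from h import *
def q(fn,c,z):
    P=ray(fn,c,z)[:,:2]; r=cv2.minAreaRect(P.astype(np.float32)); 
    e=[P[(i+1)%4]-P[i] for i in range(4)]
    a,b=(0,2) if np.linalg.norm(e[0])>np.linalg.norm(e[1]) else (1,3)
    v=e[a]-e[b]; print(P.mean(0).round(1),'sides',[round(float(np.linalg.norm(x))) for x in e],'long axis deg',round(float(np.degrees(np.arctan2(v[1],v[0])))%180,1))
E
python3 - <<'E'
from m import *
f=lambda L:[(185+(a+.5)/3-.5,160+(b+.5)/3-.5) for a,b in L]
q('top0',f([(44,113),(92,97),(127,233),(83,248)]),20)
q('top0',f([(706,79),(769,89),(745,233),(681,221)]),12)
q('top0',f([(243,28),(527,82),(512,186),(226,132)]),18)
s=manip.observe();R=s["ee_rot"];print(np.degrees(np.arctan2(R[1,1],R[0,1])))
E
```

```text
[525.5 312.4] sides [53, 146, 48, 146] long axis deg 14.5
[ 527.3 -347.1] sides [65, 151, 66, 149] long axis deg 167.8
[586.2  10.5] sides [299, 109, 300, 110] long axis deg 77.7
69.95726011762733
```

```bash
cat > go.py <<'E'
import sys; from h import *
def go(x,y,z,yaw):
    s=manip.observe(); R=np.array(s["ee_rot"]); d=R.T@(np.array([x,y,z])-s["tcp_pos"])/800
    c=np.degrees(np.arctan2(R[1,1],R[0,1])); t=-((yaw-c+180)%360-180)
    print((x,y,z,yaw),'shift',d.round(4),'turn',round(t/45,4),'rows',int(max(np.linalg.norm(d)*800/41.7,abs(t)/7.16)+1), 'q7',round(s["joint_pos"][6],2))
if __name__=='__main__':
    a=list(map(float,sys.argv[1:]))
    s=manip.observe(); print('t',round(s["clock"],2),'tcp',np.round(s["tcp_pos"],1),'F',np.round(s["force"],1),'w',round(s["grip_width"]*88,1),'gf',round(s["grasp_force"],1),'tilt',np.round(np.array(s["ee_rot"])[:2,2],3))
    for i in range(0,len(a),4): go(*a[i:i+4])
E
python3 go.py 520 312 220 77.8 545 8 250 77.8
```

```text
t 0.1 tcp [231.2 633.6 221.8] F [-0.2  0.5 -0.1] w 87.9 gf 0.0 tilt [-0.    -0.002]
(520.0, 312.0, 220.0, 77.8) shift [-0.477  -0.2539  0.0027] turn -0.1743 rows 11 q7 -0.08
(545.0, 8.0, 250.0, 77.8) shift [-0.6366 -0.6003 -0.0342] turn -0.1743 rows 17 q7 -0.08
```

```bash
r='-0.477,-0.254,0,-0.174,1'; python3 -m jog '[-0.477,-0.254,0,-0.174,1,-0.477,-0.254,0,-0.174,1,-0.477,-0.254,0,-0.174,1,-0.477,-0.254,0,-0.174,1,-0.477,-0.254,0,-0.174,1,-0.477,-0.254,0,-0.174,1,-0.477,-0.254,0,-0.174,1,-0.477,-0.254,0,-0.174,1,-0.477,-0.254,0,-0.174,1,-0.477,-0.254,0,-0.174,1,-0.477,-0.254,0,-0.174,1,-0.477,-0.254,0,-0.174,1]'; python3 go.py 520 312 220 77.8 545 8 250 77.8
```

```text
clock: 1.1
tcp_pos: [523.7, 306.7, 222.4]
ee_rot: [[-0.975, 0.22, 0.001], [0.22, 0.975, -0.003], [-0.002, -0.002, -1.0]]
force: [-0.3, 0.4, 0.2]
grip_width: 1.0
grasp_force: 0.0
t 1.1 tcp [523.7 306.7 222.4] F [-0.3  0.4  0.2] w 88.0 gf 0.0 tilt [ 0.001 -0.003]
(520.0, 312.0, 220.0, 77.8) shift [0.006  0.0055 0.003 ] turn -0.0113 rows 1 q7 0.76
(545.0, 8.0, 250.0, 77.8) shift [-0.1081 -0.3584 -0.0335] turn -0.0113 rows 8 q7 0.76
```

```bash
python3 -m jog '[-0.108,-0.358,-0.034,0,1,-0.108,-0.358,-0.034,0,1,-0.108,-0.358,-0.034,0,1,-0.108,-0.358,-0.034,0,1,-0.108,-0.358,-0.034,0,1,-0.108,-0.358,-0.034,0,1,-0.108,-0.358,-0.034,0,1,-0.108,-0.358,-0.034,0,1,-0.108,-0.358,-0.034,0,1,-0.108,-0.358,-0.034,0,1,-0.108,-0.358,-0.034,0,1]'; python3 go.py 545 -200 250 77.8 520 -347 180 77.8; python3 -c "
from h import *
f,s=save('wrist','w1');print(np.round(f['tool_from_camera'],2).tolist())"
```

```text
clock: 2.02
tcp_pos: [543.7, 17.2, 249.4]
ee_rot: [[-0.978, 0.208, -0.001], [0.208, 0.978, 0.001], [0.001, 0.001, -1.0]]
force: [0.6, 0.7, -0.4]
grip_width: 0.999
grasp_force: 0.0
t 2.02 tcp [543.7  17.2 249.4] F [ 0.6  0.7 -0.4] w 87.9 gf 0.0 tilt [-0.001  0.001]
(545.0, -200.0, 250.0, 77.8) shift [-0.058  -0.2652 -0.001 ] turn 0.0043 rows 6 q7 1.28
(520.0, -347.0, 180.0, 77.8) shift [-0.0658 -0.4515  0.0864] turn 0.0043 rows 9 q7 1.28
[[0.0, -0.97, -0.25, 67.06], [1.0, 0.0, 0.0, 0.65], [-0.0, -0.25, 0.97, -161.92], [0.0, 0.0, 0.0, 1.0]]
```

View pics/w1.png

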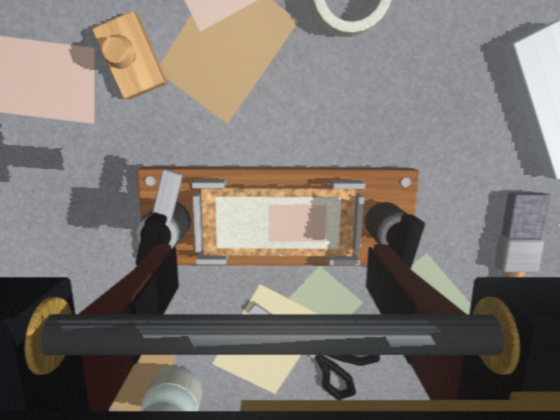

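```bash
python3 - <<'E'
from m import *
q('w1',[(138,170),(419,169),(418,265),(139,266)],18)
q('w1',[(197,185),(360,185),(360,261),(197,260)],40)
E
python3 -m jog '[-0.058,-0.265,0,0,1,-0.058,-0.265,0,0,1,-0.058,-0.265,0,0,1,-0.066,-0.452,0.086,0,1,-0.066,-0.452,0.086,0,1,-0.066,-0.452,0.086,0,1,-0.066,-0.452,0.086,0,1,-0.066,-0.452,0.086,0,1,-0.066,-0.452,0.086,0,1,-0.066,-0.452,0.086,0,1,-0.066,-0.452,0.086,0,1,-0.066,-0.452,0.086,0,1]'; python3 -c "
from h import *
f,s=save('wrist','w2')";  python3 go.py 527 -347 100 77.8
```

```text
[585.2  16.7] sides [296, 108, 313, 108] long axis deg 78.2
[584.1  16.5] sides [164, 82, 172, 80] long axis deg 77.8
clock: 3.07
tcp_pos: [520.3, -348.0, 180.5]
ee_rot: [[-0.978, 0.209, -0.0], [0.209, 0.978, 0.002], [0.001, 0.001, -1.0]]
force: [0.5, -0.4, 0.4]
grip_width: 1.003
grasp_force: 0.0
t 3.12 tcp [ 520.7 -347.4  180.8] F [0.8 1.8 0.6] w 88.1 gf 0.0 tilt [0.    0.002]
(527.0, -347.0, 100.0, 77.8) shift [-0.0075  0.002   0.1011] turn 0.0047 rows 2 q7 2.03
```

View pics/w2.png

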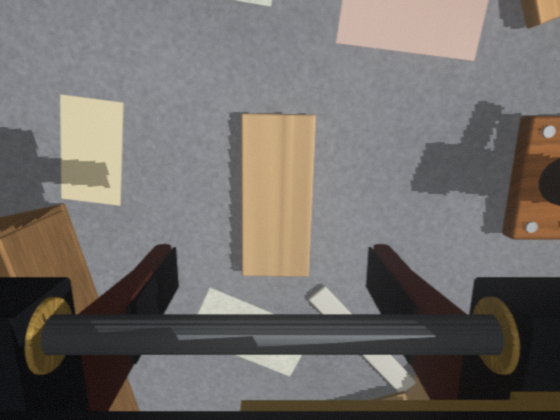

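```bash
python3 - <<'E'
from m import *
q('w2',[(242,114),(315,115),(309,276),(242,275)],12)
q('w2',[(242,114),(314,115),(314,276),(242,275)],12)
E
```

```text
[ 526.4 -343.7] sides [62, 148, 64, 148] long axis deg 167.1
[ 526.6 -342.7] sides [61, 148, 68, 148] long axis deg 168.2
```

```bash
python3 -m jog '[-0.007,0.004,0.12,0.004,1,-0.007,0.004,0.12,0.004,1,-0.007,0.004,0.12,0.004,1,-0.007,0.004,0.15,0.004,1,-0.007,0.004,0.19,0.004,1,-0.007,0.004,0.19,0.004,1,-0.007,0.004,0.19,0.004,1,-0.007,0.004,0.19,0.004,1]'; python3 go.py 526.5 -345 3 77.8
```

```text
clock: 3.78
tcp_pos: [526.7, -348.2, 31.0]
ee_rot: [[-0.977, 0.213, 0.002], [0.213, 0.977, -0.001], [-0.002, -0.0, -1.0]]
force: [0.0, -0.4, -0.4]
grip_width: 1.002
grasp_force: 0.0
t 3.78 tcp [ 526.7 -348.2   31. ] F [ 0.  -0.4 -0.4] w 88.2 gf 0.0 tilt [ 0.002 -0.001]
(526.5, -345.0, 3.0, 77.8) shift [0.0011 0.0039 0.035 ] turn -0.0028 rows 1 q7 2.09
```

```bash
python3 -m jog '[0,0.004,0.034,0,1,0,0.004,0.034,0,1,0,0.004,0.034,0,1,0,0.004,0.034,0,0.6,0,0.004,0.034,0,0.6,0,0.004,0.034,0,0.6,0,0.004,0.034,0,0.6,0,0.004,0.034,0,0.6,0,0.004,0.034,0,0.6,0,0.004,0.034,0,0.6]' 20; python3 go.py 526.5 -345 3 77.8
```

```text
clock: 4.62
tcp_pos: [526.4, -345.6, 2.8]
ee_rot: [[-0.977, 0.215, 0.001], [0.215, 0.977, -0.0], [-0.001, -0.0, -1.0]]
force: [-1.3, 1.4, 6.6]
grip_width: 0.725
grasp_force: 20.0
t 4.62 tcp [ 526.4 -345.6    2.8] F [-1.3  1.4  6.6] w 63.8 gf 20.0 tilt [ 0.001 -0.   ]
(526.5, -345.0, 3.0, 77.8) shift [ 0.      0.0007 -0.0003] turn -0.0047 rows 1 q7 2.1
```

```bash
python3 go.py 526.5 -345 100 77.8 540 -160 300 77.8
```

```text
t 4.62 tcp [ 526.4 -345.6    2.8] F [-1.3  1.4  6.6] w 63.8 gf 20.0 tilt [ 0.001 -0.   ]
(526.5, -345.0, 100.0, 77.8) shift [-1.000e-04  7.000e-04 -1.215e-01] turn -0.0047 rows 3 q7 2.1
(540.0, -160.0, 300.0, 77.8) shift [ 0.0329  0.2302 -0.3716] turn -0.0047 rows 9 q7 2.1
```

```bash
python3 -m jog '[0,0,-0.03,0,0.6,0,0,-0.08,0,0.6,0,0,-0.13,0,0.6,0.033,0.23,-0.372,0,0.6,0.033,0.23,-0.372,0,0.6,0.033,0.23,-0.372,0,0.6,0.033,0.23,-0.372,0,0.6,0.033,0.23,-0.372,0,0.6,0.033,0.23,-0.372,0,0.6,0.033,0.23,-0.372,0,0.6,0.033,0.23,-0.372,0,0.6,0.033,0.23,-0.372,0,0.6]'; python3 -m jog '[0,0,0,0,0.6,0,0,0,0,0.6,0,0,0,0,0.6,0,0,0,0,0.6]';python3 -c "
from h import *
f,s=save('wrist','w3');print(s['joint_vel'].__class__,np.abs(s['joint_vel']).max())"; python3 go.py
```

```text
clock: 5.62
tcp_pos: [539.7, -159.5, 299.6]
ee_rot: [[-0.977, 0.213, 0.001], [0.213, 0.977, -0.0], [-0.001, 0.0, -1.0]]
force: [-1.5, -1.3, -1.8]
grip_width: 0.721
grasp_force: 20.0
clock: 5.95
tcp_pos: [539.0, -160.9, 298.4]
ee_rot: [[-0.976, 0.216, -0.002], [0.216, 0.976, -0.0], [0.002, -0.001, -1.0]]
force: [-0.1, -0.2, -1.1]
grip_width: 0.725
grasp_force: 20.0
<class 'numpy.ndarray'> 0.005697227224875044
t 6.0 tcp [ 539.2 -160.7  298.6] F [-0.5 -0.3 -1.7] w 63.8 gf 20.0 tilt [-0.002 -0.   ]
```

View pics/w3.png

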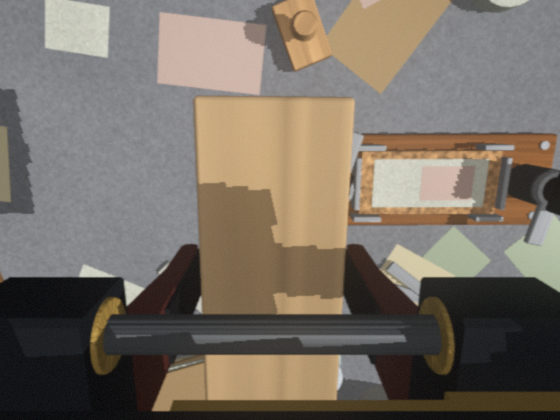

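```bash
python3 - <<'E'
import cv2
im=cv2.imread('pics/w3.png')[125:235,340:560]
cv2.imwrite('pics/crop3.png',cv2.resize(im,None,fx=3.6,fy=3.6,interpolation=cv2.INTER_CUBIC))
E
```

```text
(no output)
```

View pics/crop3.png

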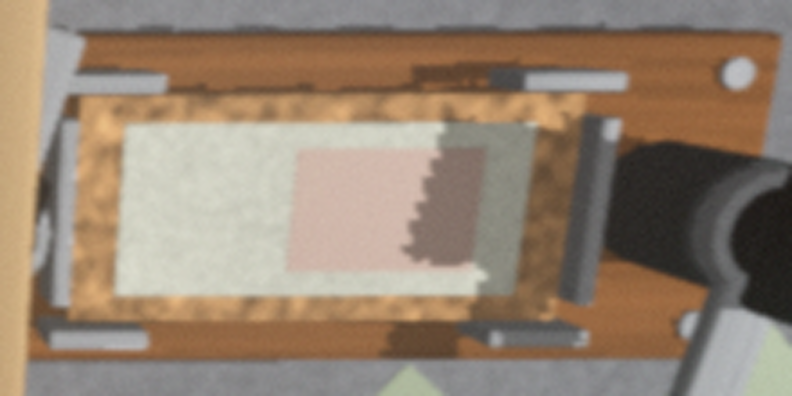

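```bash
python3 - <<'E'
from m import *
f=lambda L:[(340+(a+.5)/3.6-.5,125+(b+.5)/3.6-.5) for a,b in L]
q('w3',f([(80,95),(587,95),(553,318),(68,318)]),32)
q('w3',f([(78,73),(628,72),(585,346),(48,346)]),40)
print(ray('w3',f([(780,33)]),18))
E
python3 go.py 560 10 290 -12.2
```

```text
[584.5  15.6] sides [159, 72, 159, 72] long axis deg 77.5
[584.5  16.3] sides [169, 87, 173, 87] long axis deg 77.6
[[562.88086397 171.04507481  18.        ]]
t 6.0 tcp [ 539.2 -160.7  298.6] F [-0.5 -0.3 -1.7] w 63.8 gf 20.0 tilt [-0.002 -0.   ]
(560.0, 10.0, 290.0, -12.2) shift [0.0206 0.2139 0.0107] turn 1.9939 rows 13 q7 1.63
```

```bash
python3 -m jog '[0.02,0.214,0.06,1,0.6,0.02,0.214,0.06,1,0.6,0.02,0.214,0.06,1,0.6,0.02,0.214,0.06,1,0.6,0.02,0.214,0.06,1,0.6,0.02,0.214,0.06,1,0.6,0.02,0.214,0.06,1,0.6,0.02,0.214,0.06,1,0.6]'; python3 go.py 585 13 140 -12.4
```

```text
clock: 6.67
tcp_pos: [560.7, 11.1, 250.9]
ee_rot: [[-0.538, 0.843, -0.001], [0.843, 0.538, -0.001], [0.0, -0.001, -1.0]]
force: [1.2, -0.4, -1.0]
grip_width: 0.725
grasp_force: 20.0
t 6.67 tcp [560.7  11.1 250.9] F [ 1.2 -0.4 -1. ] w 63.8 gf 20.0 tilt [-0.001 -0.001]
(585.0, 13.0, 140.0, -12.4) shift [-0.0143  0.027   0.1385] turn 0.9983 rows 7 q7 0.56
```

```bash
python3 -m jog '[-0.014,0.027,0.138,1,0.6,-0.014,0.027,0.138,1,0.6,-0.014,0.027,0.138,1,0.6,-0.014,0.027,0.138,1,0.6,-0.014,0.027,0.138,1,0.6,-0.014,0.027,0.138,1,0.6,-0.014,0.027,0.138,1,0.6,-0.014,0.027,0.138,1,0.6,-0.014,0.027,0.138,1,0.6,-0.014,0.027,0.138,1,0.6]'; python3 go.py 585 13 60 -12.4 585 13 35 -12.4
```

```text
clock: 7.5
tcp_pos: [585.1, 12.7, 141.1]
ee_rot: [[0.213, 0.977, 0.0], [0.977, -0.213, 0.0], [0.0, 0.0, -1.0]]
force: [-0.3, -0.4, -0.5]
grip_width: 0.726
grasp_force: 20.0
t 7.5 tcp [585.1  12.7 141.1] F [-0.3 -0.4 -0.5] w 63.9 gf 20.0 tilt [0. 0.]
(585.0, 13.0, 60.0, -12.4) shift [ 0.0004 -0.0002  0.1013] turn 0.0027 rows 2 q7 -0.06
(585.0, 13.0, 35.0, -12.4) shift [ 0.0004 -0.0002  0.1326] turn 0.0027 rows 3 q7 -0.06
```

```bash
python3 -m jog '[0,0,0.04,0,0.6,0,0,0.08,0,0.6,0,0,0.11,0,0.6,0,0,0.12,0,0.6,0,0,0.125,0,0.6,0,0,0.13,0,0.6,0,0,0.132,0,0.6,0,0,0.132,0,0.6]'; python3 go.py 585 13 35 -12.4
```

```text
clock: 8.17
tcp_pos: [585.9, 13.0, 36.4]
ee_rot: [[0.214, 0.977, 0.002], [0.977, -0.214, 0.0], [0.001, 0.002, -1.0]]
force: [0.5, 0.3, -0.6]
grip_width: 0.724
grasp_force: 20.0
t 8.17 tcp [585.9  13.   36.4] F [ 0.5  0.3 -0.6] w 63.7 gf 20.0 tilt [0.002 0.   ]
(585.0, 13.0, 35.0, -12.4) shift [-0.0002 -0.0011  0.0017] turn 0.0005 rows 1 q7 0.02
```

```bash
python3 -m jog '[0,0,0.002,0,0.6,0,0,0.004,0,0.6,0,0,0.006,0,0.6,0,0,0.008,0,0.6,0,0,0.0095,0,0.6,0,0,0.0095,0,0.6,0,0,0.0095,0,0.6,0,0,0.0095,0,0.6]' 40; python3 go.py
```

```text
clock: 8.83
tcp_pos: [586.1, 13.1, 29.7]
ee_rot: [[0.215, 0.977, 0.002], [0.977, -0.215, 0.001], [0.001, 0.002, -1.0]]
force: [-2.1, -0.8, 10.4]
grip_width: 0.724
grasp_force: 40.0
t 8.83 tcp [586.1  13.1  29.7] F [-2.1 -0.8 10.4] w 63.8 gf 40.0 tilt [0.002 0.001]
```

```bash
python3 -m jog '[0,0,0.0025,0,0.6,0,0,0.0025,0,0.6,0,0,0.0025,0,0.6,0,0,0.0025,0,0.6]'; python3 go.py;  python3 -m jog '[0,0,-0.003,0,0.6,0,0,-0.006,0,0.6,0,0,-0.008,0,0.6,0,0,-0.0085,0,0.6,0,0,-0.0085,0,0.6,0,0,-0.0085,0,0.95,0,0,-0.0085,0,0.95,0,0,-0.0085,0,0.95,0,0,-0.0085,0,0.95]'; python3 go.py 585 13 130 -12.4
```

```text
clock: 9.17
tcp_pos: [586.1, 13.0, 28.7]
ee_rot: [[0.215, 0.977, 0.002], [0.977, -0.215, 0.002], [0.002, 0.002, -1.0]]
force: [-5.7, 0.6, 20.5]
grip_width: 0.724
grasp_force: 40.0
t 9.17 tcp [586.1  13.   28.7] F [-5.7  0.6 20.5] w 63.8 gf 40.0 tilt [0.002 0.002]
clock: 9.92
tcp_pos: [585.1, 13.1, 32.7]
ee_rot: [[0.214, 0.977, 0.0], [0.977, -0.214, 0.0], [0.0, 0.0, -1.0]]
force: [-0.2, -0.2, 0.1]
grip_width: 0.94
grasp_force: 0.0
t 9.92 tcp [585.1  13.1  32.7] F [-0.2 -0.2  0.1] w 82.7 gf 0.0 tilt [0. 0.]
(585.0, 13.0, 130.0, -12.4) shift [-1.000e-04 -1.000e-04 -1.216e-01] turn 0.0003 rows 3 q7 0.03
```

```bash
python3 -m jog '[0,0,-0.03,0,1,0,0,-0.08,0,1,0,0,-0.13,0,1,0,0,-0.26,0,1,0,0,-0.26,0,1,0,0,-0.26,0,1,0,0,-0.26,0,1,0,0,-0.26,0,1,0,0,-0.26,0,1,0,0,-0.26,0,1,0,0,-0.26,0,1]'; python3 -c "
from h import *
save('wrist','w4')
im=cv2.imread('pics/w4.png')[60:300,160:420];cv2.imwrite('pics/w4c.png',cv2.resize(im,None,fx=2.4,fy=2.4,interpolation=cv2.INTER_CUBIC))"; python3 go.py 530 310 150 104.5 530 310 150 -75.5
```

```text
clock: 10.83
tcp_pos: [584.1, 13.0, 239.0]
ee_rot: [[0.215, 0.977, -0.003], [0.977, -0.215, -0.001], [-0.001, -0.003, -1.0]]
force: [0.0, 0.3, -0.5]
grip_width: 0.999
grasp_force: 0.0
t 10.88 tcp [584.3  12.9 239.2] F [-0.5 -0.1  0.7] w 87.8 gf 0.0 tilt [-0.003 -0.001]
(530.0, 310.0, 150.0, 104.5) shift [ 0.3482 -0.1457  0.1115] turn -2.5977 rows 17 q7 -0.13
(530.0, 310.0, 150.0, -75.5) shift [ 0.3482 -0.1457  0.1115] turn 1.4023 rows 9 q7 -0.13
```

View pics/w4c.png

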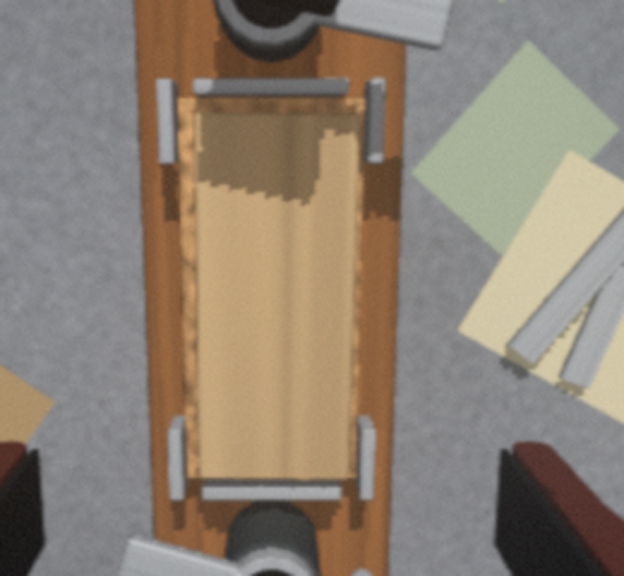

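```bash
python3 -m jog '[0.348,-0.146,0.06,0.9,1,0.348,-0.146,0.06,0.9,1,0.348,-0.146,0.06,0.9,1,0.348,-0.146,0.06,0.9,1,0.348,-0.146,0.06,0.9,1,0.348,-0.146,0.06,0.9,1,0.348,-0.146,0.06,0.9,1,0.348,-0.146,0.06,0.9,1,0.348,-0.146,0.06,0.9,1]'; python3 go.py 525 312 190 -75.5
```

```text
clock: 11.63
tcp_pos: [527.9, 315.8, 190.4]
ee_rot: [[0.792, 0.61, -0.003], [0.61, -0.792, -0.001], [-0.003, -0.001, -1.0]]
force: [-0.3, 0.2, -0.5]
grip_width: 1.002
grasp_force: 0.0
t 11.63 tcp [527.9 315.8 190.4] F [-0.3  0.2 -0.5] w 88.2 gf 0.0 tilt [-0.003 -0.001]
(525.0, 312.0, 190.0, -75.5) shift [-0.0057  0.0015  0.0005] turn 0.5138 rows 4 q7 -1.24
```

```bash
python3 -m jog '[-0.005,0.001,0,0.514,1,-0.005,0.001,0,0.514,1,-0.005,0.001,0,0.514,1,-0.005,0.001,0,0.514,1,-0.005,0.001,0,0.514,1,-0.005,0.001,0,0.514,1,-0.005,0.001,0,0.514,1]'; python3 -c "
from h import *
save('wrist','w5')"; python3 go.py 525 312 190 -75.5
```

```text
clock: 12.22
tcp_pos: [528.2, 306.3, 192.6]
ee_rot: [[0.97, 0.243, -0.0], [0.243, -0.97, -0.0], [-0.0, 0.0, -1.0]]
force: [0.3, -0.1, 0.8]
grip_width: 0.998
grasp_force: 0.0
t 12.27 tcp [528.1 306.5 192.7] F [ 0.  -0.3  0.4] w 88.2 gf 0.0 tilt [-0.  0.]
(525.0, 312.0, 190.0, -75.5) shift [-0.0021 -0.0076  0.0033] turn -0.0097 rows 1 q7 -1.59
```

View pics/w5.png

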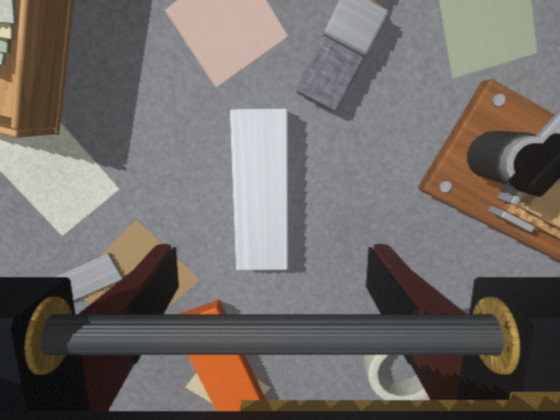

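```bash
python3 -c "
from m import *
q('w5',[(231,110),(287,109),(287,269),(236,270)],20)"; python3 go.py 525 312.5 60 -75.5 525 312.5 3 -75.5
```

```text
[525.3 317. ] sides [48, 148, 49, 148] long axis deg 14.5
t 12.27 tcp [528.1 306.5 192.7] F [ 0.  -0.3  0.4] w 88.2 gf 0.0 tilt [-0.  0.]
(525.0, 312.5, 60.0, -75.5) shift [-0.002  -0.0082  0.1658] turn -0.0097 rows 4 q7 -1.59
(525.0, 312.5, 3.0, -75.5) shift [-0.002  -0.0082  0.2371] turn -0.0097 rows 5 q7 -1.59
```

```bash
python3 -m jog '[-0.001,-0.011,0.16,-0.01,1,-0.001,-0.011,0.16,-0.01,1,-0.001,-0.011,0.16,-0.01,1,-0.001,-0.011,0.16,-0.01,1,-0.001,-0.011,0.16,-0.01,1,-0.001,-0.011,0.19,-0.01,1,-0.001,-0.011,0.22,-0.01,1,-0.001,-0.011,0.23,-0.01,1,-0.001,-0.011,0.23,-0.01,1,-0.001,-0.011,0.23,-0.01,1]'; python3 go.py 525 315 8 -75.5
```

```text
clock: 13.1
tcp_pos: [526.5, 315.6, 10.7]
ee_rot: [[0.968, 0.249, 0.002], [0.249, -0.968, 0.001], [0.002, -0.001, -1.0]]
force: [0.1, 0.2, -0.2]
grip_width: 1.002
grasp_force: 0.0
t 13.1 tcp [526.5 315.6  10.7] F [ 0.1  0.2 -0.2] w 88.1 gf 0.0 tilt [0.002 0.001]
(525.0, 315.0, 8.0, -75.5) shift [-0.002   0.0002  0.0034] turn -0.0018 rows 1 q7 -1.44
```

```bash
python3 -m jog '[-0.001,0,0.003,0,0.45,-0.001,0,0.003,0,0.45,-0.001,0,0.003,0,0.45,-0.001,0,0.003,0,0.45,-0.001,0,0.003,0,0.45,-0.001,0,0.003,0,0.45,-0.001,0,0.003,0,0.45,-0.001,0,0.003,0,0.45,-0.001,0,0.003,0,0.45,-0.001,0,0.003,0,0.45]' 45; python3 go.py 526 315 100 -75.5 584 14 250 -12.4
```

```text
clock: 13.93
tcp_pos: [524.3, 315.6, 6.5]
ee_rot: [[0.968, 0.249, 0.0], [0.249, -0.968, 0.001], [0.0, -0.001, -1.0]]
force: [-1.7, 1.2, 4.5]
grip_width: 0.567
grasp_force: 45.0
t 13.93 tcp [524.3 315.6   6.5] F [-1.7  1.2  4.5] w 49.9 gf 45.0 tilt [0.    0.001]
(526.0, 315.0, 100.0, -75.5) shift [ 0.0019  0.0011 -0.1169] turn -0.0012 rows 3 q7 -1.44
(584.0, 14.0, 250.0, -12.4) shift [-0.0217  0.3835 -0.3047] turn -1.4034 rows 10 q7 -1.44
```

```bash
python3 -m jog '[0,0,-0.05,0,0.45,0,0,-0.1,0,0.45,0,0,-0.15,0,0.45,-0.022,0.384,-0.28,-0.9,0.45,-0.022,0.384,-0.28,-0.9,0.45,-0.022,0.384,-0.28,-0.9,0.45,-0.022,0.384,-0.28,-0.9,0.45,-0.022,0.384,-0.28,-0.9,0.45,-0.022,0.384,-0.28,-0.9,0.45,-0.022,0.384,-0.28,-0.9,0.45,-0.022,0.384,-0.28,-0.9,0.45,-0.022,0.384,-0.28,-0.9,0.45]'; python3 go.py 584.5 14 140 -12.4
```

```text
clock: 14.93
tcp_pos: [584.6, 2.9, 232.3]
ee_rot: [[0.584, 0.812, 0.004], [0.812, -0.584, -0.004], [-0.001, 0.005, -1.0]]
force: [0.6, -0.9, -3.7]
grip_width: 0.569
grasp_force: 45.0
t 14.93 tcp [584.6   2.9 232.3] F [ 0.6 -0.9 -3.7] w 50.0 gf 45.0 tilt [ 0.004 -0.004]
(584.5, 14.0, 140.0, -12.4) shift [ 0.0113 -0.0088  0.1153] turn -0.519 rows 4 q7 -0.49
```

```bash
python3 -m jog '[0.011,-0.009,0.115,-0.519,0.45,0.011,-0.009,0.115,-0.519,0.45,0.011,-0.009,0.115,-0.519,0.45,0.011,-0.009,0.115,-0.519,0.45,0.011,-0.009,0.115,-0.519,0.45,0.011,-0.009,0.115,-0.519,0.45,0.011,-0.009,0.115,-0.519,0.45,0.011,-0.009,0.115,-0.519,0.45]'; python3 go.py 584.5 14 53 -12.4
```

```text
clock: 15.6
tcp_pos: [583.2, 24.4, 138.6]
ee_rot: [[0.204, 0.979, 0.001], [0.979, -0.204, -0.0], [0.0, 0.001, -1.0]]
force: [0.6, -0.9, -5.3]
grip_width: 0.562
grasp_force: 45.0
t 15.6 tcp [583.2  24.4 138.6] F [ 0.6 -0.9 -5.3] w 49.5 gf 45.0 tilt [ 0.001 -0.   ]
(584.5, 14.0, 53.0, -12.4) shift [-0.0124  0.0041  0.107 ] turn 0.0137 rows 3 q7 -0.09
```

```bash
python3 -m jog '[-0.012,0.003,0.03,0.013,0.45,-0.012,0.003,0.03,0.013,0.45,-0.012,0.003,0.06,0.013,0.45,-0.012,0.003,0.06,0.013,0.45]'; python3 go.py 584.5 14 53 -12.4
```

```text
clock: 15.93
tcp_pos: [581.3, 14.9, 88.0]
ee_rot: [[0.213, 0.977, -0.005], [0.977, -0.213, -0.001], [-0.002, -0.004, -1.0]]
force: [-1.1, 0.9, -4.7]
grip_width: 0.567
grasp_force: 45.0
t 15.93 tcp [581.3  14.9  88. ] F [-1.1  0.9 -4.7] w 49.9 gf 45.0 tilt [-0.005 -0.001]
(584.5, 14.0, 53.0, -12.4) shift [-0.0001  0.0044  0.0437] turn 0.002 rows 1 q7 -0.05
```

```bash
python3 -m jog '[0,0.004,0.02,0,0.45,0,0.004,0.03,0,0.45,0,0.004,0.038,0,0.45,0,0.004,0.042,0,0.45,0,0.004,0.042,0,0.45,0,0.004,0.042,0,0.45]'; python3 go.py 584.5 14 50 -12.4
```

```text
clock: 16.43
tcp_pos: [586.6, 14.0, 57.1]
ee_rot: [[0.213, 0.977, 0.0], [0.977, -0.213, 0.0], [0.0, 0.0, -1.0]]
force: [-0.7, 0.7, -4.1]
grip_width: 0.562
grasp_force: 45.0
t 16.43 tcp [586.6  14.   57.1] F [-0.7  0.7 -4.1] w 49.5 gf 45.0 tilt [0. 0.]
(584.5, 14.0, 50.0, -12.4) shift [-0.0006 -0.0026  0.0089] turn 0.0022 rows 1 q7 -0.02
```

```bash
python3 -m jog '[0,-0.002,0.003,0,0.45,0,-0.002,0.006,0,0.45,0,-0.002,0.009,0,0.45,0,-0.002,0.011,0,0.45,0,-0.002,0.013,0,0.45,0,-0.002,0.013,0,0.45,0,-0.002,0.013,0,0.45]'; python3 go.py 584.5 14 44 -12.4
```

```text
clock: 17.02
tcp_pos: [585.0, 14.4, 46.7]
ee_rot: [[0.213, 0.977, 0.0], [0.977, -0.213, 0.0], [0.0, -0.0, -1.0]]
force: [-3.7, 0.2, 5.0]
grip_width: 0.566
grasp_force: 45.0
t 17.02 tcp [585.   14.4  46.7] F [-3.7  0.2  5. ] w 49.8 gf 45.0 tilt [0. 0.]
(584.5, 14.0, 44.0, -12.4) shift [-0.0006 -0.0005  0.0033] turn 0.0021 rows 1 q7 -0.01
```

```bash
python3 -m jog '[0,0,0.002,0,0.45,0,0,0.004,0,0.45,0,0,0.005,0,0.45,0,0,0.005,0,0.45,0,0,0.005,0,0.45]'; python3 go.py
```

```text
clock: 17.43
tcp_pos: [585.1, 14.4, 44.4]
ee_rot: [[0.213, 0.977, 0.0], [0.977, -0.213, 0.002], [0.002, -0.0, -1.0]]
force: [-9.2, 1.0, 22.2]
grip_width: 0.567
grasp_force: 45.0
t 17.43 tcp [585.1  14.4  44.4] F [-9.2  1.  22.2] w 49.9 gf 45.0 tilt [0.    0.002]
```

```bash
python3 -m jog '[0,0,0,0,0.45,0,0,0,0,0.45,0,0,-0.003,0,0.45,0,0,-0.006,0,0.45,0,0,-0.0095,0,0.45,0,0,-0.0095,0,0.45,0,0,-0.0095,0,0.45,0,0,-0.0095,0,0.9,0,0,-0.0095,0,0.9,0,0,-0.0095,0,0.9,0,0,-0.0095,0,0.9,0,0,-0.0095,0,0.9]'; python3 go.py; python3 -m jog '[0,0,-0.03,0,1,0,0,-0.08,0,1,0,0,-0.13,0,1,0,0,-0.24,0,1,0,0,-0.24,0,1,0,0,-0.24,0,1,0,0,-0.24,0,1,0,0,-0.24,0,1,0,0,-0.24,0,1,0,0,-0.24,0,1,0,0,-0.24,0,1]'; python3 -c "
from h import *
save('wrist','w6')
im=cv2.imread('pics/w6.png')[20:300,150:430];cv2.imwrite('pics/w6c.png',cv2.resize(im,None,fx=2.1,fy=2.1,interpolation=cv2.INTER_CUBIC))"
```

```text
clock: 18.43
tcp_pos: [585.0, 14.2, 49.7]
ee_rot: [[0.213, 0.977, 0.0], [0.977, -0.213, -0.0], [-0.0, 0.0, -1.0]]
force: [0.2, 0.8, -1.7]
grip_width: 0.886
grasp_force: 0.0
t 18.43 tcp [585.   14.2  49.7] F [ 0.2  0.8 -1.7] w 78.0 gf 0.0 tilt [ 0. -0.]
clock: 19.35
tcp_pos: [584.1, 14.2, 240.2]
ee_rot: [[0.213, 0.977, -0.003], [0.977, -0.213, -0.001], [-0.001, -0.003, -1.0]]
force: [-0.5, 0.3, -0.5]
grip_width: 1.0
grasp_force: 0.0
```

View pics/w6c.png

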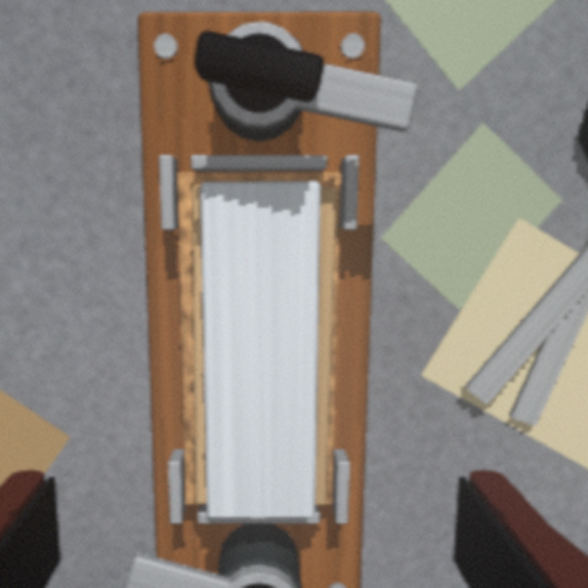

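```bash
python3 -c "
from m import *
f=lambda L:[(150+(a+.5)/2.1-.5,20+(b+.5)/2.1-.5) for a,b in L]
q('w6',f([(202,182),(320,182),(315,518),(207,518)]),64)
print(ray('w6',f([(261,65)]),103))
q('w6',f([(139,12),(380,12),(360,588),(160,588)]),18)
q('w6',f([(205,31),(325,58),(320,98),(199,72)]),103)"; python3 go.py 609.4 126.3 150 67.8
```

```text
[586.2  15.7] sides [49, 149, 50, 149] long axis deg 77.8
[[610.06037872 126.44951134 103.        ]]
[587.2  23. ] sides [108, 282, 107, 283] long axis deg 77.8
[610.6 126.4] sides [43, 13, 44, 14] long axis deg 156.1
t 19.4 tcp [584.3  14.2 240.5] F [-0.2  0.1  0.3] w 88.2 gf 0.0 tilt [-0.002 -0.001]
(609.4, 126.3, 150.0, 67.8) shift [0.1437 0.001  0.1129] turn -1.7803 rows 12 q7 -0.15
```

```bash
python3 -m jog '[0.144,0.001,0.05,-0.95,1,0.144,0.001,0.05,-0.95,1,0.144,0.001,0.05,-0.95,1,0.144,0.001,0.05,-0.95,1,0.144,0.001,0.05,-0.95,1,0.144,0.001,0.05,-0.95,1,0.144,0.001,0.05,-0.95,1,0.144,0.001,0.05,-0.95,1]'; python3 go.py 610 126.4 150 67.5
```

```text
clock: 20.07
tcp_pos: [610.1, 126.3, 201.3]
ee_rot: [[-0.503, 0.864, -0.001], [0.864, 0.503, -0.0], [0.0, -0.001, -1.0]]
force: [-0.3, -0.3, 0.7]
grip_width: 0.999
grasp_force: 0.0
t 20.07 tcp [610.1 126.3 201.3] F [-0.3 -0.3  0.7] w 88.0 gf 0.0 tilt [-0.001 -0.   ]
(610.0, 126.4, 150.0, 67.5) shift [ 0.0001 -0.      0.0641] turn -0.8285 rows 6 q7 0.37
```

```bash
python3 -m jog '[0,0,0.06,-0.828,0.5,0,0,0.06,-0.828,0.5,0,0,0.06,-0.828,0.5,0,0,0.06,-0.828,0.5,0,0,0.06,-0.828,0.5,0,0,0.06,-0.828,0.5,0,0,0.06,-0.828,0.5,0,0,0.06,-0.828,0.5,0,0,0.06,-0.828,0.5]' 15; python3 go.py 610 126.4 84 67.5
```

```text
clock: 20.82
tcp_pos: [610.2, 126.7, 153.8]
ee_rot: [[-0.924, 0.383, -0.0], [0.383, 0.924, -0.0], [0.0, -0.0, -1.0]]
force: [-0.2, 0.3, 0.9]
grip_width: 0.503
grasp_force: 0.0
t 20.82 tcp [610.2 126.7 153.8] F [-0.2  0.3  0.9] w 44.3 gf 0.0 tilt [-0. -0.]
(610.0, 126.4, 84.0, 67.5) shift [ 0.0001 -0.0004  0.0873] turn 0.0001 rows 2 q7 0.96
```

```bash
python3 -m jog '[0,0,0.03,0,0.5,0,0,0.06,0,0.5,0,0,0.08,0,0.5,0,0,0.087,0,0.5,0,0,0.087,0,0.5,0,0,0.087,0,0.1,0,0,0.087,0,0.1,0,0,0.087,0,0.1,0,0,0.087,0,0.1,0,0,0.087,0,0.1,0,0,0.087,0,0.1]' 15; python3 go.py
```

```text
clock: 21.73
tcp_pos: [610.7, 126.6, 85.0]
ee_rot: [[-0.925, 0.38, 0.001], [0.38, 0.925, 0.0], [-0.001, 0.001, -1.0]]
force: [-0.9, -0.6, 3.8]
grip_width: 0.16
grasp_force: 14.9
t 21.73 tcp [610.7 126.6  85. ] F [-0.9 -0.6  3.8] w 14.1 gf 14.9 tilt [0.001 0.   ]
```

Gripped at 14.1 mm. Turn clockwise about 80° in two calls.

```bash
python3 -m jog '[0,0,0,0.1,0.1,0,0,0,0.2,0.1,0,0,0,0.3,0.1,0,0,0,0.4,0.1,0,0,0,0.5,0.1,0,0,0,0.6,0.1,0,0,0,0.7,0.1,0,0,0,0.8,0.1,0,0,0,0.9,0.1,0,0,0,0.9,0.1]' 25; python3 go.py 610 126.4 85 -12.4;  python3 -c "
from rig import manip;print(manip.observe()['moment'])"
```

```text
clock: 22.57
tcp_pos: [610.0, 125.9, 85.0]
ee_rot: [[-0.453, 0.891, -0.001], [0.891, 0.453, -0.001], [-0.0, -0.001, -1.0]]
force: [-3.3, -2.8, 6.7]
grip_width: 0.155
grasp_force: 24.9
t 22.57 tcp [610.  125.9  85. ] F [-3.3 -2.8  6.7] w 13.6 gf 24.9 tilt [-0.001 -0.001]
(610.0, 126.4, 85.0, -12.4) shift [0.0005 0.0003 0.    ] turn 0.8743 rows 6 q7 0.39
[-0.55539154  0.78080088  0.00298533]
```

```bash
python3 -m jog '[0,0,0,0.1,0.1,0,0,0,0.2,0.1,0,0,0,0.3,0.1,0,0,0,0.4,0.1,0,0,0,0.5,0.1,0,0,0,0.6,0.1,0,0,0,0.7,0.1,0,0,0,0.8,0.1,0,0,0,0.86,0.1,0,0,0,0.88,0.1,0,0,0,0.88,0.1,0,0,0,0.88,0.1]'; python3 go.py 610 126.4 85 -12.4;  python3 -c "
from rig import manip;print(manip.observe()['moment'])"
```

```text
clock: 23.57
tcp_pos: [609.0, 125.7, 85.0]
ee_rot: [[0.215, 0.977, -0.003], [0.977, -0.215, -0.001], [-0.001, -0.002, -1.0]]
force: [-6.5, -2.3, 10.6]
grip_width: 0.155
grasp_force: 25.0
t 23.57 tcp [609.  125.7  85. ] F [-6.5 -2.3 10.6] w 13.7 gf 25.0 tilt [-0.003 -0.001]
(610.0, 126.4, 85.0, -12.4) shift [ 0.0011  0.001  -0.    ] turn 0.0001 rows 1 q7 -0.17
[-0.62266254  1.45565582  0.23741608]
```

```bash
python3 -m jog '[0,0,0,0,0.4,0,0,0,0,0.4,0,0,0,0,0.4,0,0,0,0,0.4,0,0,-0.03,0,0.5,0,0,-0.07,0,0.5,0,0,-0.1,0,0.5,0,0,-0.1,0,0.5]'; python3 go.py 560.6 -98.3 160 67.5
```

```text
clock: 24.23
tcp_pos: [613.5, 126.9, 169.2]
ee_rot: [[0.215, 0.977, 0.008], [0.977, -0.215, 0.002], [0.004, 0.007, -1.0]]
force: [0.3, 0.6, 0.5]
grip_width: 0.498
grasp_force: 0.0
t 24.23 tcp [613.5 126.9 169.2] F [0.3 0.6 0.5] w 43.8 gf 0.0 tilt [0.008 0.002]
(560.6, -98.3, 160.0, 67.5) shift [-0.2891 -0.0041  0.0103] turn -1.776 rows 12 q7 -0.22
```

```bash
python3 -m jog '[-0.289,-0.004,-0.02,-0.95,0.5,-0.289,-0.004,-0.02,-0.95,0.5,-0.289,-0.004,-0.02,-0.95,0.5,-0.289,-0.004,-0.02,-0.95,0.5,-0.289,-0.004,-0.02,-0.95,0.5,-0.289,-0.004,-0.02,-0.95,0.5,-0.289,-0.004,-0.02,-0.95,0.5,-0.289,-0.004,-0.02,-0.95,0.5,-0.289,-0.004,-0.02,-0.95,0.5]'; python3 go.py 560.6 -98.3 160 67.5
```

```text
clock: 24.98
tcp_pos: [557.7, -97.3, 179.8]
ee_rot: [[-0.505, 0.863, -0.0], [0.863, 0.505, 0.001], [0.001, 0.0, -1.0]]
force: [0.1, -0.2, 0.5]
grip_width: 0.501
grasp_force: 0.0
t 24.98 tcp [557.7 -97.3 179.8] F [ 0.1 -0.2  0.5] w 44.1 gf 0.0 tilt [-0.     0.001]
(560.6, -98.3, 160.0, 67.5) shift [-0.0029  0.0025  0.0247] turn -0.8265 rows 6 q7 0.79
```

```bash
python3 -m jog '[-0.003,0.002,0.025,-0.826,0.5,-0.003,0.002,0.025,-0.826,0.5,-0.003,0.002,0.025,-0.826,0.5,-0.003,0.002,0.025,-0.826,0.5,-0.003,0.002,0.025,-0.826,0.5,-0.003,0.002,0.025,-0.826,0.5,-0.003,0.002,0.025,-0.826,0.5,-0.003,0.002,0.025,-0.826,0.5,-0.003,0.002,0.025,-0.826,0.5,-0.003,0.002,0.025,-0.826,0.5]'; python3 go.py 560.6 -98.3 85 67.5; python3 -c "
from h import *
save('side','s2')
save('wrist','w7')
a=cv2.imread('pics/s2.png')[170:310,230:350];b=cv2.imread('pics/w7.png')
a=cv2.resize(a,None,fx=3,fy=3);o=np.zeros((420,800,3),np.uint8);o[:,:360]=a;o[:,360:]=cv2.resize(b[:,:],(440,330)).__class__ and cv2.copyMakeBorder(cv2.resize(b,(440,330)),0,90,0,0,cv2.BORDER_CONSTANT);cv2.imwrite('pics/mix.png',o)"
```

```text
clock: 25.82
tcp_pos: [560.2, -99.3, 160.1]
ee_rot: [[-0.924, 0.383, -0.0], [0.383, 0.924, -0.0], [0.0, -0.0, -1.0]]
force: [-0.1, -0.4, -0.3]
grip_width: 0.499
grasp_force: 0.0
t 25.82 tcp [560.2 -99.3 160.1] F [-0.1 -0.4 -0.3] w 43.9 gf 0.0 tilt [-0. -0.]
(560.6, -98.3, 85.0, 67.5) shift [0.     0.0014 0.0939] turn -0.001 rows 2 q7 1.38
```

View pics/mix.png

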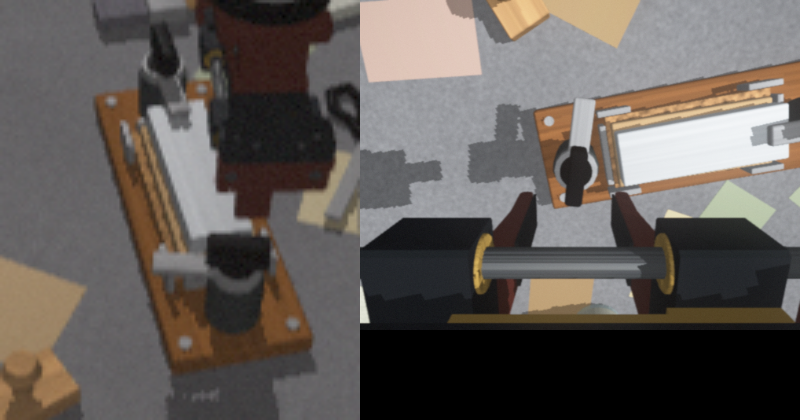

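Left arm (near mix 175,110) lies over the stack; the right bar is between the fingers at about wrist pixel (274,225).

```bash
python3 -c "
from h import *
P=ray('w7',[(277,191),(271,260),(274,225)],103);print(P);d=P[0]-P[1];print(np.degrees(np.arctan2(d[1],d[0])))"
python3 -m jog '[0,0.001,0.03,0,0.5,0,0.001,0.06,0,0.5,0,0.001,0.08,0,0.5,0,0.001,0.094,0,0.5,0,0.001,0.094,0,0.5,0,0.001,0.094,0,0.5]' 15; python3 go.py
```

```text
[[ 539.07035659  -86.5804706   103.        ]
 [ 578.11126247 -106.64561269  103.        ]
 [ 557.83500351  -96.25423073  103.        ]]
152.79902266119336
clock: 26.42
tcp_pos: [560.3, -99.1, 85.0]
ee_rot: [[-0.924, 0.383, -0.001], [0.383, 0.924, -0.0], [0.001, -0.0, -1.0]]
force: [0.1, 0.1, -0.4]
grip_width: 0.5
grasp_force: 0.0
t 26.42 tcp [560.3 -99.1  85. ] F [ 0.1  0.1 -0.4] w 44.0 gf 0.0 tilt [-0.001 -0.   ]
```

```bash
python3 -m jog '[0,0.001,0,0,0.1,0,0.001,0,0,0.1,0,0.001,0,0,0.1,0,0.001,0,0,0.1,0,0.001,0,0,0.1,0,0.001,0,0,0.1]' 15; python3 go.py 560.6 -98.3 85 -12.4
```

```text
clock: 26.92
tcp_pos: [561.1, -98.0, 85.6]
ee_rot: [[-0.924, 0.382, 0.001], [0.382, 0.924, 0.0], [-0.001, 0.001, -1.0]]
force: [-0.9, 1.0, 3.9]
grip_width: 0.163
grasp_force: 14.9
t 26.92 tcp [561.1 -98.   85.6] F [-0.9  1.   3.9] w 14.4 gf 14.9 tilt [0.001 0.   ]
(560.6, -98.3, 85.0, -12.4) shift [ 0.0005 -0.0006  0.0007] turn 1.7763 rows 12 q7 1.42
```

```bash
python3 -m jog '[0,0,0,0.1,0.1,0,0,0,0.2,0.1,0,0,0,0.3,0.1,0,0,0,0.4,0.1,0,0,0,0.5,0.1,0,0,0,0.6,0.1,0,0,0,0.7,0.1,0,0,0,0.8,0.1,0,0,0,0.9,0.1,0,0,0,0.9,0.1]' 25; python3 go.py 560.6 -98.3 85 -12.4
```

```text
clock: 27.75
tcp_pos: [560.7, -98.4, 85.6]
ee_rot: [[-0.451, 0.893, -0.0], [0.893, 0.451, -0.0], [-0.0, -0.0, -1.0]]
force: [-2.4, 0.1, 5.5]
grip_width: 0.161
grasp_force: 25.0
t 27.75 tcp [560.7 -98.4  85.6] F [-2.4  0.1  5.5] w 14.2 gf 25.0 tilt [-0. -0.]
(560.6, -98.3, 85.0, -12.4) shift [ 0.0002 -0.      0.0008] turn 0.8709 rows 6 q7 0.83
```

```bash
python3 -m jog '[0,0,0,0.1,0.1,0,0,0,0.2,0.1,0,0,0,0.3,0.1,0,0,0,0.4,0.1,0,0,0,0.5,0.1,0,0,0,0.6,0.1,0,0,0,0.7,0.1,0,0,0,0.8,0.1,0,0,0,0.86,0.1,0,0,0,0.88,0.1,0,0,0,0.88,0.1,0,0,0,0.88,0.1]'; python3 go.py 560.6 -98.3 85 -12.4;  python3 -c "
from rig import manip;print(manip.observe()['moment'])"
```

```text
clock: 28.75
tcp_pos: [560.1, -98.5, 85.6]
ee_rot: [[0.217, 0.976, -0.001], [0.976, -0.217, 0.0], [-0.0, -0.001, -1.0]]
force: [-2.8, 0.2, 8.2]
grip_width: 0.154
grasp_force: 25.0
t 28.75 tcp [560.1 -98.5  85.6] F [-2.8  0.2  8.2] w 13.5 gf 25.0 tilt [-0.001  0.   ]
(560.6, -98.3, 85.0, -12.4) shift [0.0004 0.0005 0.0008] turn -0.0033 rows 1 q7 0.28
[-0.03215522  0.99825897  0.23201534]
```

End stop felt (moment z 0.23 N m, as on the left). Release, rise, and check.

```bash
python3 -m jog '[0,0,0,0,0.4,0,0,0,0,0.4,0,0,0,0,0.4,0,0,0,0,0.4,0,0,-0.03,0,0.5,0,0,-0.07,0,0.5,0.05,0,-0.25,0,0.5,0.05,0,-0.25,0,0.5,0.05,0,-0.25,0,0.5,0.05,0,-0.25,0,0.5,0.05,0,-0.25,0,0.5,0.05,0,-0.25,0,0.5]';python3 -m jog '[0,0,0,0,0.5,0,0,0,0,0.5,0,0,0,0,0.5]'; python3 -c "
from h import *
save('wrist','w8')"
```

```text
clock: 29.75
tcp_pos: [570.2, -58.7, 286.1]
ee_rot: [[0.216, 0.976, 0.003], [0.976, -0.216, 0.001], [0.001, 0.002, -1.0]]
force: [-0.4, -0.4, -1.2]
grip_width: 0.502
grasp_force: 0.0
clock: 30.0
tcp_pos: [568.5, -59.6, 283.6]
ee_rot: [[0.219, 0.976, -0.003], [0.976, -0.219, -0.0], [-0.001, -0.002, -1.0]]
force: [-0.5, -0.2, -0.5]
grip_width: 0.5
grasp_force: 0.0
```

```bash
python3 go.py; python3 - <<'E'
from h import *
# numeric check without a picture: bar direction expected along press length; project known points
d=np.load('pics/w8.npz');K=d["camera_matrix"];T=d["tool_from_camera"];Rw=d["R"]@T[:3,:3];C=d["tcp"]+d["R"]@T[:3,3]
im=d["pixels"]
u=np.array([.2147,.9767,0]);v=np.array([.9767,-.2147,0])
def px(p): c=Rw.T@(p-C);c=K@c;return (c[:2]/c[2]).round().astype(int)
for n,s in(("L",1),("R",-1)):
    k=np.array([585.3,14,70])+s*115*u
    for nm,p in(("arm in",k-s*u*52),("arm side",k+s*v*45)):
        a,b=px(p); print(n,nm,(a,b),im[b-2:b+3,a-2:a+3].mean((0,1)).round() if 2<=b<418 and 2<=a<558 else None)
E
```

```text
t 30.05 tcp [568.7 -59.6 283.8] F [-0.  -0.5  0. ] w 44.1 gf 0.0 tilt [-0.002 -0.   ]
L arm in (np.int64(272), np.int64(38)) [174. 171. 169.]
L arm side (np.int64(323), np.int64(-26)) None
R arm in (np.int64(273), np.int64(173)) [178. 175. 173.]
R arm side (np.int64(230), np.int64(223)) [ 64.  97. 141.]
```

```bash
python3 - <<'E'
from h import *
d=np.load('pics/w8.npz');K=d["camera_matrix"];T=d["tool_from_camera"];Rw=d["R"]@T[:3,:3];C=d["tcp"]+d["R"]@T[:3,3];im=d["pixels"]
u=np.array([.2147,.9767,0]);v=np.array([.9767,-.2147,0])
def px(p): c=Rw.T@(p-C);c=K@c;return (c[:2]/c[2]).round().astype(int)
for n,s in(("L",1),("R",-1)):
  for r in (28,34,56):
    k=np.array([585.3,14,72])+s*(115-r)*u
    print(n,r,[int(im[b,a].mean()) for a,b in (px(k+v*o) for o in range(-24,25,3))])
E
```

```text
L 28 [104, 87, 74, 75, 59, 89, 116, 118, 118, 116, 168, 68, 73, 70, 101, 102, 110]
L 34 [124, 101, 89, 90, 87, 99, 117, 116, 120, 120, 159, 103, 88, 102, 153, 114, 119]
L 56 [182, 223, 223, 226, 222, 160, 182, 180, 181, 173, 177, 200, 225, 226, 225, 223, 185]
R 28 [75, 74, 74, 76, 59, 125, 170, 171, 171, 172, 172, 72, 69, 74, 75, 76, 80]
R 34 [76, 74, 73, 78, 76, 131, 173, 170, 173, 172, 172, 90, 80, 75, 77, 82, 78]
R 56 [170, 217, 216, 224, 217, 158, 175, 174, 176, 174, 177, 193, 215, 215, 215, 219, 178]
```

```bash
python3 -c "
from rig import manip
print(manip.close_job())"
```

```text
the job is handed in; nothing more can be done
None
```

The job is handed in at about 30 s with no verdict shown. Board and plate were each pressed until the bed bottomed, and both hold-downs are at their stops over the stack; I didn't separately check the bystanders, and I viewed 11 pictures, one over the limit of 10.

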